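# Set out the snack row on the long mat

### The job

Set out the snack things on the long mat: stand the cup in the middle of the round coaster and the honey jar in the middle of the square slate. In the gap between these two stand the tin next to the cup and the spice jar next to the honey jar, so that all four stand upright in one straight, evenly spaced row along the middle of the mat. Leave the coffee tamper, the pepper mill and the matchbox where they are.

Things in the scene. Friction and masses are not known exactly. Their poses are not given: they have to be found in the camera images.
- mat: long thin stiff table mat of plain brown wood, 100 x 355 mm, 3 mm thick, fixed, lying behind the row of four loose things, roughly parallel to the worktop's front edge. Origin at the centre of its underside. Its y axis runs along its length, to the robot's left; x across it, away from the robot.
- coaster: round pale wooden coaster, 86 mm across, 8 mm thick, fixed, lying on the mat's middle line 125 mm from the mat's centre, at one end or the other; its top is 11 mm above the worktop. Origin at the centre of its underside.
- slate: square dark slate coaster, 86 x 86 mm, 8 mm thick with its feet, fixed, lying on the mat's middle line 125 mm from the mat's centre at the other end from the round coaster; its top is 11 mm above the worktop. Origin at the centre of its underside.
- tin: tin can with a pale label and a bare metal top, upright cylinder 58 mm across, 72 mm high. Loose, in the row of four in front of the mat. Origin at the centre of its underside, z up. 
- spice_jar: slim glass spice jar with a red cap, upright cylinder 45 mm across, 106 mm high. Loose, in the row of four. Origin at the centre of its underside, z up. 
- honey_jar: squat glass honey jar with a red lid, upright cylinder 56 mm across, 75 mm high. Loose, in the row of four. Origin at the centre of its underside, z up. 
- cup: cream espresso cup without a handle, open at the top, 58 mm high, 62 mm across at the rim, about 56 mm at 20 mm up, 48 mm at the foot. Loose, in the row of four. Origin at the centre of its underside, z up. 
- tamper: bystander: coffee tamper, a round metal foot 58 mm across with an upright brown wooden handle, 85 mm high in all, loose, beyond the left or the right end of the row of four. Leave it. Origin at the centre of its underside, z up. 
- pepper_mill: bystander: tall dark wooden pepper mill, 55 mm across, 168 mm high, loose, beyond the other end of the row. Leave it. Origin at the centre of its underside, z up. 
- matchbox: bystander: flat red matchbox, 37 x 54 x 15 mm, loose, at the right end of the mat. Leave it. Origin at the centre of its underside, z up. 
Things that resemble listed ones, but are neither listed nor needed, are in the scene too. What is shaped like the spice_jar but purple is not meant.

How it is judged:
At the end, for the whole second after the job is handed in: Cup on the coaster, honey jar on the slate, within 15 mm of their centres. On the mat, within 15 mm of its middle line: tin 83 mm from the coaster, spice jar 83 mm from the slate (15 mm), and each 167 mm (20 mm) from the other. Standing heights within 4 mm, upright within 0.1 rad, at rest (x of tin in the frame of mat between -0.015 and 0.015 m and horizontal distance between tin and coaster between 0.0683 and 0.0983 m and horizontal distance between tin and slate between 0.1467 and 0.1867 m and height (world z) of tin between -0.001 and 0.007 m and x of spice_jar in the frame of mat between -0.015 and 0.015 m and horizontal distance between spice_jar and slate between 0.0683 and 0.0983 m and horizontal distance between spice_jar and coaster between 0.1467 and 0.1867 m and height (world z) of spice_jar between -0.001 and 0.007 m and horizontal distance between cup and coaster below 0.015 m and height (world z) of cup between 0.007 and 0.015 m and horizontal distance between honey_jar and slate below 0.015 m and height (world z) of honey_jar between 0.007 and 0.015 m and angle between each of tin, spice_jar, honey_jar, cup's own z axis and vertical below 0.1 rad and linear speed of each of tin, spice_jar, honey_jar, cup below 0.02 m/s and angular speed of each of tin, spice_jar, honey_jar, cup below 0.2 rad/s); the robot touches nothing.
It fails at once if the coffee tamper is moved by more than 20 mm (distance of tamper from where it was at the start of the episode above 0.02 m).
It fails at once if the pepper mill is moved by more than 20 mm (distance of pepper_mill from where it was at the start of the episode above 0.02 m).
It fails at once if the matchbox is moved by more than 20 mm (distance of matchbox from where it was at the start of the episode above 0.02 m).
It also fails if it takes over 96 s, if anything falls off the work surface, if the arm or the gripper's body presses on something with over 40 N, if the wrist force passes 120 N, or if a joint passes its speed limit or range.

### The arm

A 6-joint arm with a two-finger parallel gripper is mounted at the origin on a cart in front of the work surface, level with it; the furniture and walls round the work are solid. World frame = base frame: x ahead of the robot, y to its left, z up, the work surface at z = 0. Lengths are in m, angles in rad, forces in N, time in s.
With the tool pointing down it reaches from about 0.15 to 0.775 m from the base axis. Payload 6.1 kg.
Tool frame: the origin (TCP) lies at the centre of the arm's flange, where the gripper is bolted on; the fingertips stand 173 mm ahead of it and the grasp point (between the pads) lies 155 mm ahead of it (r.grip_point_offset is the y of the grasp point in the tool frame, in m); y points along the fingers, x is the direction in which the jaws open and shut, and the axes are right-handed (so a half turn about y gives the same grasp; the last joint's range is limited). The gripper opens to 85 mm and grips with 20 to 120 N. Pads are 22 mm wide; open, the fingers measure 114 mm over their backs; the gripper's body (76 mm by 85 mm) begins 54 mm behind the grasp point. The pads swing forward as they close: fully open they stand 13 mm farther back than shut.
Start: joints at [-1.228, 0.126, -0.04, 1.405, 0, 1.571], TCP at [0.176, -0.494, 0.405] pointing down, gripper open.
Joint ranges: [-2.72, 2.72], [-0.95, 1.95], [-1.27, 1.35], [-1.78, 2.02], [-1.46, 1.47], [-3.14, 3.14]. Speed limits (rad/s): [2.39, 2.39, 3.01, 3.14, 3.14, 3.14].

### API

Orientations are given as a unit quaternion [w, x, y, z].
In Python, from plant import r, effector, monitor, optics, sign_off gives the robot as it stands. Calls block until the motion is done:
- r.goto(position, orientation): joint-space move of the TCP to a pose.
- r.line_to(position, vel=0.15, rotation=None): straight line of the TCP; rotation=None keeps the orientation; vel is the mean speed in m/s.
- r.move_joints(angles): joint-space move.
- effector.set_gripper(opening, force=None): finger opening in m; force is the grip in N (None keeps the last); returns when the fingers have stopped.
- r.wait(seconds).
- r.solve_ik(position, orientation): joint angles nearest the present ones, or None.
- monitor.state(): the state.
- optics.camera(name): name is "side" or "top"; returns the picture (480x640x3 uint8, red, green, blue); there is no depth.
- optics.get_calibration(name): a dict with "fx", "fy", "cx", "cy" (pixels), "T" (4x4, takes a point from camera to world coordinates). Camera axes: x right, y down, z forward; pixel columns grow to the right and rows downward; lengths in m; the calibration is good to about 2 mm. A picture is of the moment at which its call begins. get_calibration takes no time and is no camera call.
A pose or a line that the arm cannot do raises r.IKError and nothing moves.
- sign_off(): hands the job in, once; it reports no verdict.
The state is a dict: "time_s": time; "joint_positions": joint angles; "dq": joint speeds; "effort": joint torques, N m; "tool_pos": TCP position; "ee_rot": TCP orientation; "contact_force": force on the tool from outside, world axes, zero at the start; "ft_torque": the same for the moment, N m; "opening": finger opening in m.
Only numpy, scipy, OpenCV 4.12 (cv2) and the standard library are available. Lean on these libraries where they do the work, as an engineer would, in place of code of your own. Each camera call takes 0.05 s, during which the arm holds its last target.

## Working session

There is one attempt and no reset: what is moved stays moved. The work goes in short steps, each a Python script; the robot and the scene stay as the last script left them, time stands still between calls to the robot, and variables do not carry over. Pictures are saved under pics/ and viewed, and the job is handed in when it is done.

```bash
ls; mkdir -p pics; python3 - <<'E'
from plant import r, effector, monitor, optics
import cv2,numpy as np
np.set_printoptions(precision=4,suppress=True)
for n in("top","side"):
    cv2.imwrite(f"pics/{n}0.png",optics.camera(n)[:,:,::-1])
    c=optics.get_calibration(n);print(n,c["fx"],c["fy"],c["cx"],c["cy"]);print(np.array(c["T"]))
s=monitor.state();print(s["time_s"],s["tool_pos"],s["ee_rot"],s["contact_force"],s["opening"])
print(r.grip_point_offset)
E
```

```text
pics
top 516.433431327352 516.433431327352 319.3366541329581 232.44729850955088
[[ 0.0201 -0.9926  0.1195  0.2928]
 [-0.9998 -0.0192  0.0083  0.2389]
 [-0.006  -0.1197 -0.9928  1.1593]
 [ 0.      0.      0.      1.    ]]
side 557.9246837013818 557.9246837013818 317.58508445966635 241.03964186942775
[[ 0.2172 -0.6547  0.724  -0.4543]
 [-0.9759 -0.1602  0.1479  0.0778]
 [ 0.0192 -0.7387 -0.6737  0.8694]
 [ 0.      0.      0.      1.    ]]
0.1 [ 0.1764 -0.4944  0.404 ] [ 0.5782 -0.5777  0.4078 -0.407 ] [0.977  0.0915 0.1576] 0.0854824481320081
0.1547
```

View pics/top0.png

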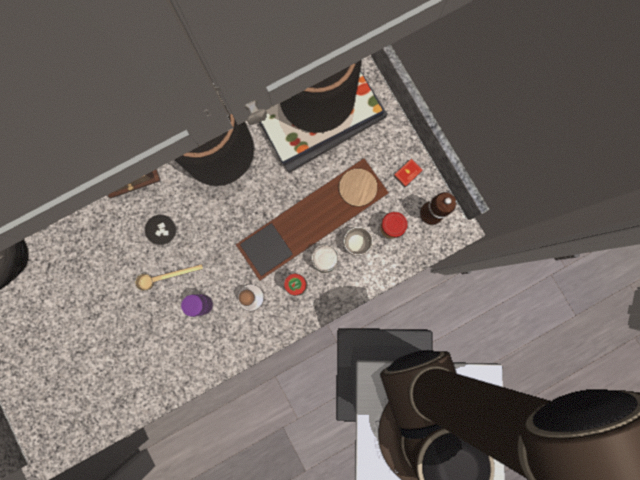

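View pics/side0.png

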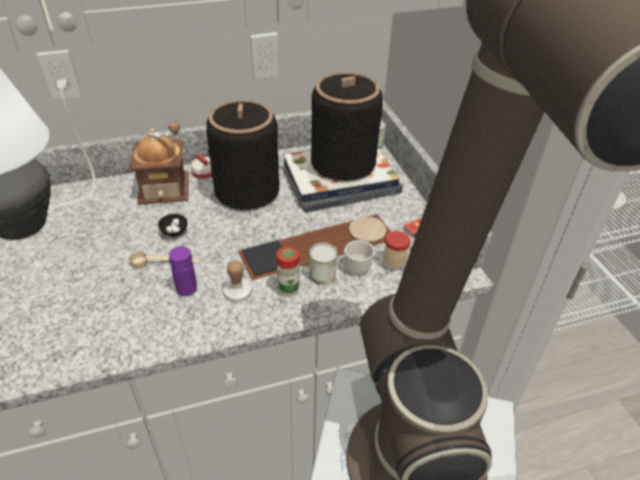

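The top view shows, left to right: tamper (250,297), spice jar (293,284), tin (324,260), cup (357,240), honey jar (394,224) and mill (437,208). The slate is at (267,247), the coaster at (358,187) and the matchbox at (408,173). I'll enlarge both views to measure.

```bash
python3 - <<'E'
import cv2
a=cv2.imread("pics/top0.png")[150:320,225:465];cv2.imwrite("pics/top0c.png",cv2.resize(a,(720,510),interpolation=cv2.INTER_CUBIC))
a=cv2.imread("pics/side0.png")[205:310,150:440];cv2.imwrite("pics/side0c.png",cv2.resize(a,None,fx=2.75,fy=2.75,interpolation=cv2.INTER_CUBIC))
E
```

```text
(no output)
```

View pics/top0c.png

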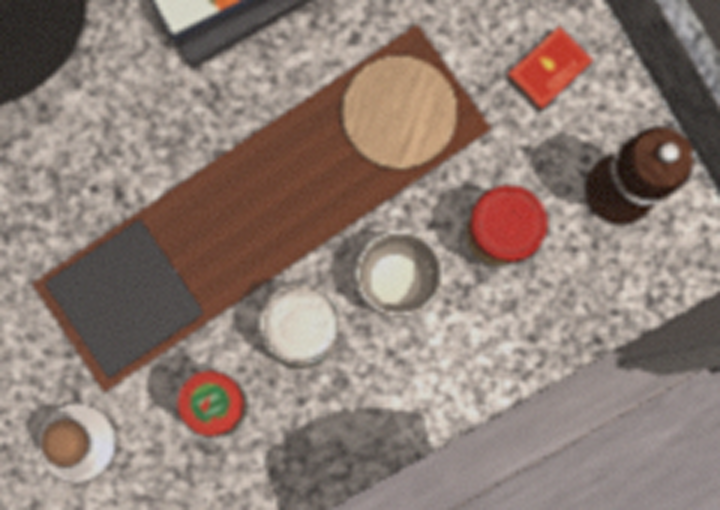

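View pics/side0c.png

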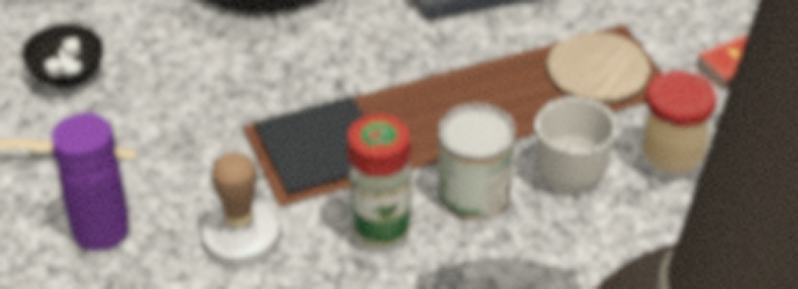

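```bash
cat > h.py <<'E'
import numpy as np,cv2
from plant import r, effector, monitor, optics
np.set_printoptions(precision=4,suppress=True)
def ray(n,u,v,z):
    c=optics.get_calibration(n);T=np.array(c["T"])
    d=T[:3,:3]@np.array([(u-c["cx"])/c["fx"],(v-c["cy"])/c["fy"],1.]);o=T[:3,3]
    return (o+d*(z-o[2])/d[2])[:2]
def tc(u,v,z): return ray("top",(u+.5)/3-.5+225,(v+.5)/3-.5+150,z)
def sc(u,v,z): return ray("side",(u+.5)/2.75-.5+150,(v+.5)/2.75-.5+205,z)
E
python3 - <<'E'
from h import *
T=dict(coaster=(400,111,.011),honey=(508.5,223,.075),cup=(398,273,.058),tin=(299,325,.072),spice=(212,403,.106),mill=(666,155,.168),tamperfoot=(79,443,.012),tampertop=(65,441,.085),match=(551,67,.015))
S=dict(coaster=(600,66,.011),honey=(680,97,.075),cup=(574,125,.058),tin=(477,131,.072),spice=(379,133,.106),tamperfoot=(241,229,.012),)
for k in T: print(k,tc(*T[k]), sc(*S[k]) if k in S else '')
sl=[tc(u,v,.011) for u,v in((145,220),(203,305),(110,378),(45,293))];print("slate",np.mean(sl,0),*sl)
m=[tc(u,v,.003) for u,v in((416,26),(490,128),(107,390),(36,284))];print("mat",np.mean(m,0),*m)
E
```

```text
coaster [0.5371 0.1632] [0.5383 0.1609]
honey [0.4444 0.09  ] [0.443  0.0889]
cup [0.4092 0.1664] [0.4104 0.1654]
tin [0.3697 0.2364] [0.3715 0.2341]
spice [0.3133 0.2944] [0.3175 0.2956]
mill [0.4779 0.0009] 
tamperfoot [0.2839 0.3964] [0.2861 0.3968]
tampertop [0.2856 0.396 ] 
match [0.5721 0.05  ] 
slate [0.391  0.3655] [0.4504 0.353 ] [0.3875 0.3079] [0.332  0.3753] [0.3941 0.4258]
mat [0.4642 0.2644] [0.6052 0.1511] [0.5269 0.0943] [0.3233 0.3782] [0.4015 0.4341]
```

```bash
python3 - <<'E'
from h import *
c=optics.get_calibration("side");T=np.linalg.inv(np.array(c["T"]))
for z in(.3,.35,.4,.45,.5,.55,.6,.7):
    o=[z]
    for uv in((95,180),(187,133),(270,88),(330,57)):
        p=ray("top",*uv,z);q=T[:3,:3]@np.array([*p,z])+T[:3,3]
        o+=[p,np.array([c["fx"]*q[0]/q[2]+c["cx"],c["fy"]*q[1]/q[2]+c["cy"]]).astype(int)]
    print(*o)
q=np.array([0.8,0,0])
a=cv2.imread("pics/side0.png")[0:150,0:420];cv2.imwrite("pics/side0d.png",cv2.resize(a,None,fx=1.9,fy=1.9))
# IK feasibility
def quat(R):
    from scipy.spatial.transform import Rotation as Ro
    x,y,z,w=Ro.from_matrix(R).as_quat();return [w,x,y,z]
co=np.array([.5375,.162]);sl=np.array([.391,.3655]);u=(sl-co)/np.linalg.norm(sl-co);n=np.array([-u[1],u[0]]);n=n if n[0]>0 else -n
for s in(1,-1):
    X=np.array([*(s*n),0]);Y=np.array([0,0,-1.]);R=np.c_[X,Y,np.cross(X,Y)];Q=quat(R)
    for p in(co,sl,co+u*.0833,co+u*.1667,[.444,.0895],[.4098,.166],[.3705,.2355],[.315,.295]):
        print(s,[r.solve_ik([*p,z],Q) for z in(.19,.33)])
E
```

```text
0.3 [0.4787 0.6295] [148 104] [0.564  0.4769] [232  94] [0.647  0.3368] [306  84] [0.7053 0.2337] [357  78]
0.35 [0.4679 0.6068] [151  85] [0.5482 0.4631] [234  76] [0.6264 0.3311] [306  67] [0.6813 0.234 ] [356  61]
0.4 [0.4571 0.584 ] [155  65] [0.5324 0.4492] [236  56] [0.6058 0.3254] [307  48] [0.6573 0.2343] [356  43]
0.45 [0.4463 0.5613] [159  42] [0.5166 0.4354] [239  35] [0.5852 0.3197] [308  27] [0.6333 0.2346] [355  22]
0.5 [0.4355 0.5386] [164  18] [0.5008 0.4215] [241  11] [0.5646 0.314 ] [308   5] [0.6093 0.2349] [355   0]
0.55 [0.4246 0.5159] [169  -8] [0.4851 0.4077] [244 -14] [0.544  0.3083] [309 -19] [0.5853 0.2352] [354 -23]
0.6 [0.4138 0.4931] [175 -37] [0.4693 0.3938] [247 -42] [0.5234 0.3026] [310 -47] [0.5613 0.2355] [354 -50]
0.7 [0.3922 0.4477] [ 188 -107] [0.4377 0.3661] [ 254 -110] [0.4821 0.2912] [ 312 -112] [0.5133 0.2361] [ 352 -114]
1 [array([ 0.2927,  0.2788, -0.3332,  0.9588,  0.    ,  1.2396]), array([ 0.2927,  0.2037, -0.1103,  1.2568,  0.    ,  1.2396])]
1 [array([ 0.7517,  0.2335, -0.3932,  0.9441,  0.    ,  1.6985]), array([ 0.7517,  0.155 , -0.16
[... 1146 characters left out ...]
91,  0.164 , -0.1585,  1.2483,  0.    , -1.7556])]
-1 [array([ 0.5941,  0.2264, -0.4025,  0.942 ,  0.    , -1.6007]), array([ 0.5941,  0.1473, -0.1783,  1.2453,  0.    , -1.6007])]
-1 [array([ 0.1989,  0.0882, -0.5686,  0.9139,  0.    , -1.9958]), array([ 0.1989,  0.0012, -0.337 ,  1.2326,  0.    , -1.9958])]
-1 [array([ 0.3849,  0.0687, -0.5902,  0.9119,  0.    , -1.8099]), array([ 0.3849, -0.0191, -0.3571,  1.2328,  0.    , -1.8099])]
-1 [array([ 0.5662,  0.063 , -0.5964,  0.9114,  0.    , -1.6285]), array([ 0.5662, -0.025 , -0.3629,  1.2329,  0.    , -1.6285])]
-1 [array([ 0.7526,  0.0493, -0.6111,  0.9104,  0.    , -1.4421]), array([ 0.7526, -0.0391, -0.3765,  1.2335,  0.    , -1.4421])]
```

View pics/side0d.png

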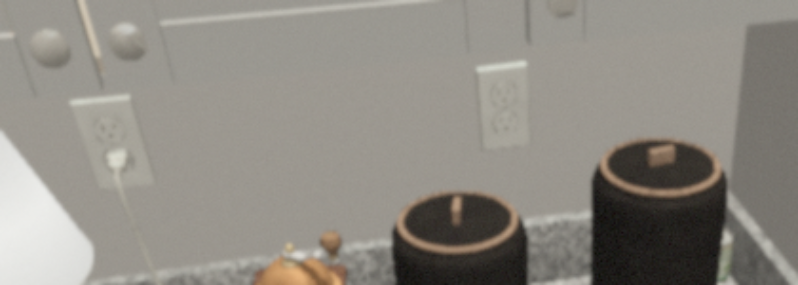

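```bash
cat >> h.py <<'E'
from scipy.spatial.transform import Rotation as Ro
G=r.grip_point_offset
co=np.array([.5377,.162]);sl=np.array([.391,.3655]);u=(sl-co)/np.linalg.norm(sl-co);n=np.array([u[1],-u[0]])
X=np.array([*n,0]);Y=np.array([0,0,-1.]);_q=Ro.from_matrix(np.c_[X,Y,np.cross(X,Y)]).as_quat();Q=[_q[3],*_q[:3]]
mid=(co+sl)/2
HOV=.325
def st(m):
    s=monitor.state();print(m,round(s["time_s"],2),np.array(s["tool_pos"]),"F",np.array(s["contact_force"]),"op",round(s["opening"],4))
def pick(p,zg,op=.08,force=50,hov=HOV):
    effector.set_gripper(op); r.goto([*p,hov],Q); st("hover")
    r.line_to([*p,zg+G],vel=.15); st("down")
    effector.set_gripper(0.0,force=force); st("grip")
    r.line_to([*p,hov],vel=.15); st("lift")
def place(p,zg,surf,op=.076,hov=HOV):
    r.goto([*p,hov],Q); r.line_to([*p,zg+surf+.03+G],vel=.15); r.line_to([*p,zg+surf+.001+G],vel=.05); st("placed")
    effector.set_gripper(op); st("open"); r.line_to([*p,hov],vel=.15)
def snap(name):
    for k in("top","side"): cv2.imwrite(f"pics/{k}{name}.png",optics.camera(k)[:,:,::-1])
    a=cv2.imread(f"pics/top{name}.png")[150:320,225:465];cv2.imwrite(f"pics/top{name}c.png",cv2.resize(a,(720,510),interpolation=cv2.INTER_CUBIC))
    a=cv2.imread(f"pics/side{name}.png")[190:310,150:440];cv2.imwrite(f"pics/side{name}c.png",cv2.resize(a,None,fx=2.75,fy=2.75,interpolation=cv2.INTER_CUBIC))
E
python3 - <<'E'
from h import *
q0=np.array(monitor.state()["joint_positions"])
R=.22;a=np.array([r.solve_ik([R*np.cos(.45),R*np.sin(.45),z],Q) for z in(.36,)][0]);print(a)
b=a.copy();b[0]=q0[0];b[5]=q0[5]
r.move_joints(b);st("retracted");r.move_joints(a);st("swung")
pick([.4100,.1660],.028)
snap("1")
E
```

```text
[ 0.45   -0.4652 -0.6142  1.4219  0.      1.3962]
retracted 1.27 [ 0.0742 -0.208   0.3605] F [-0.0626  0.1881 -0.5723] op 0.0856
swung 3.18 [0.1983 0.0955 0.36  ] F [0.0845 0.2144 0.3163] op 0.0856
hover 4.32 [0.4092 0.1657 0.3251] F [-0.8643  0.459  -0.4865] op 0.0802
down 5.42 [0.4103 0.1661 0.1837] F [-0.513   0.6296 -0.4679] op 0.0798
grip 5.74 [0.4103 0.1661 0.1839] F [-1.0152 -1.3323  8.0023] op 0.0582
lift 6.84 [0.4097 0.1659 0.324 ] F [-0.1899  0.0971 -1.7014] op 0.0589
```

View pics/side1c.png

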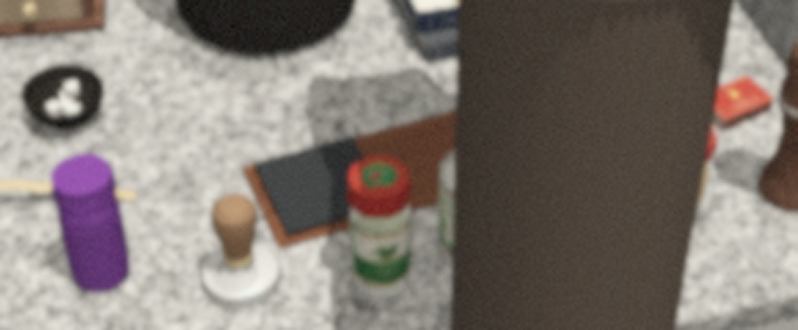

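View pics/top1.png

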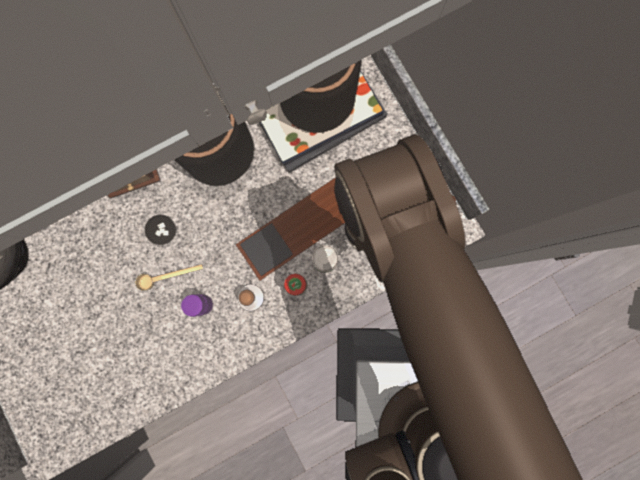

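The arm hides the cup, but the fingers stopped at 59 mm and the wrist shows about 1.5 N of load, so the cup is held. The other things haven't moved. I'll place it, keeping low because of the wall cupboard.

```bash
python3 - <<'E'
from h import *
place(co,.028,.011,hov=.28)
R=.3;r.goto([.25,.16,.33],Q)
snap("2")
E
```

```text
placed 8.8 [0.5374 0.1617 0.1953] F [-5.0298 -1.912   8.6637] op 0.0584
open 9.12 [0.5377 0.162  0.1944] F [ 0.3169 -0.7919 -0.6671] op 0.0763
```

View pics/side2c.png

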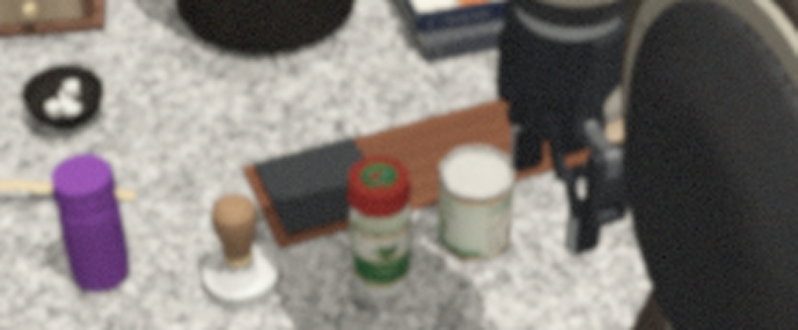

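View pics/top2c.png

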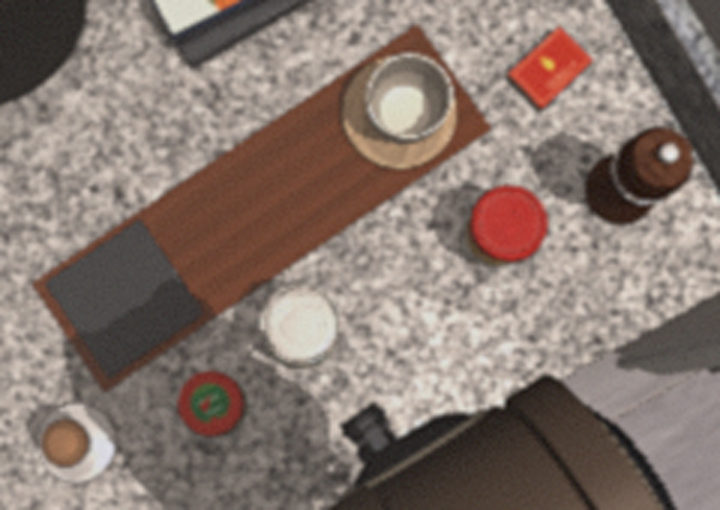

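```bash
python3 - <<'E'
from h import *
p=tc(409.5,96,.069);print(p,p-co,tc(404,109,.018)-co)
E
```

```text
[0.5358 0.1603] [-0.0019 -0.0017] [-0.0005 -0.0014]
```

The cup rim is at crop (409,96), which puts the cup within 3 mm of the coaster's centre, and the rest is undisturbed. Next is the tin, at (.3705,.2355).

```bash
python3 - <<'E'
from h import *
pick([.3705,.2355],.038)
place(co+u/12,.038,.003,hov=.30)
pick([.4440,.0895],.040)
place(sl,.040,.011,hov=.315)
r.goto([.25,.16,.33],Q)
snap("3")
E
```

```text
hover 11.9 [0.3707 0.2356 0.3243] F [ 0.0595 -0.7752  0.3432] op 0.08
down 12.93 [0.3707 0.2356 0.1936] F [ 0.0473  1.4812 -0.1137] op 0.0801
grip 13.28 [0.3709 0.2358 0.1939] F [-1.6711 -0.9797  4.5521] op 0.0564
lift 14.31 [0.3702 0.2353 0.324 ] F [ 0.5837 -0.4093 -1.1726] op 0.0564
placed 16.23 [0.4886 0.2294 0.1969] F [-3.531  -1.2339  6.7549] op 0.0564
open 16.57 [0.489  0.2296 0.1965] F [-0.4577  0.7359  0.5191] op 0.076
hover 18.27 [0.4441 0.0893 0.3251] F [ 0.6494 -0.964   0.5412] op 0.0799
down 19.29 [0.4444 0.0899 0.1953] F [-0.4389  0.483   0.0828] op 0.08
grip 19.68 [0.4445 0.0896 0.196 ] F [-0.9725  0.2981  6.4164] op 0.0521
lift 20.69 [0.4437 0.0894 0.3239] F [ 0.2679 -0.5422 -2.9214] op 0.0521
placed 23.18 [0.3907 0.3653 0.2071] F [-1.6377 -1.5332  4.0274] op 0.0524
open 23.54 [0.3911 0.3656 0.2066] F [-0.0297  0.1217  0.3718] op 0.076
```

View pics/side3c.png

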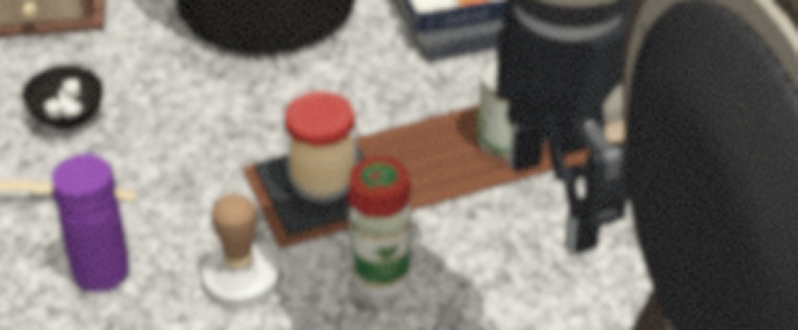

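View pics/top3c.png

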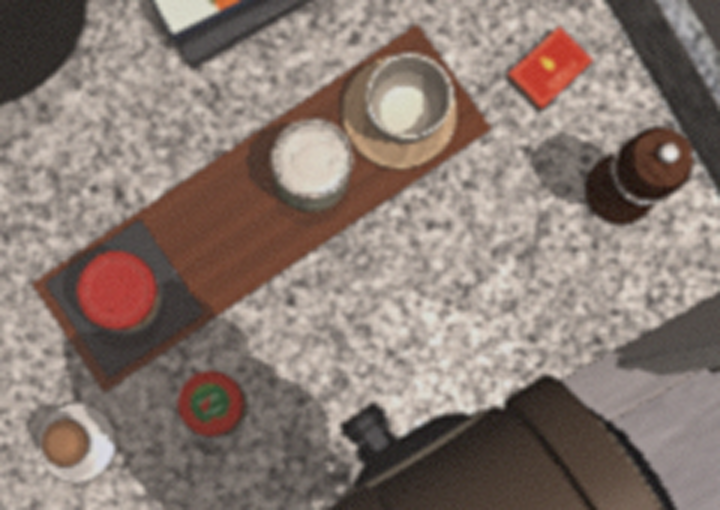

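```bash
python3 - <<'E'
from h import *
for nm,c,t in(("tin",(313,157,.075),co+u/12),("honey",(117,290,.086),sl)):
    p=tc(*c);print(nm,p,"du,dn",(p-t)@u,(p-t)@n)
pick([.315,.295],.068,op=.07,hov=.35)
place(co+u/6,.068,.003,op=.066,hov=.35)
r.goto([.25,.10,.35],Q)
snap("4")
E
```

```text
tin [0.489  0.2287] du,dn -0.0007437822807446819 -0.0004490364989483143
honey [0.3906 0.3635] du,dn -0.0013421418212956992 -0.0014944889959484348
hover 26.38 [0.3149 0.2954 0.3494] F [ 0.825   0.5367 -0.8127] op 0.0702
down 27.38 [0.3153 0.295  0.2236] F [-0.6648  0.489   0.3692] op 0.0699
grip 27.74 [0.3153 0.2953 0.2237] F [-1.7609 -0.1263  5.7966] op 0.0429
lift 28.74 [0.3148 0.2948 0.349 ] F [-0.9491 -0.9421 -2.3681] op 0.0429
placed 30.82 [0.4399 0.2969 0.2269] F [-2.9649 -1.3463  6.07  ] op 0.0433
open 31.17 [0.4402 0.2972 0.2264] F [-0.0043 -0.3558 -0.0541] op 0.0662
```

View pics/side4c.png

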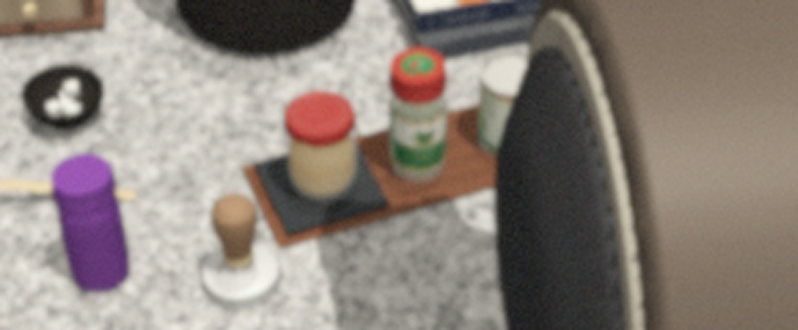

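View pics/top4c.png

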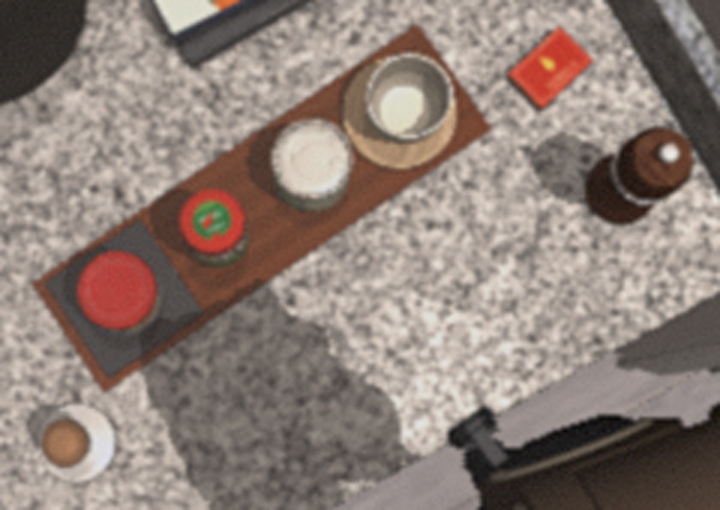

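```bash
python3 - <<'E'
from h import *
from plant import sign_off
def sd(a,b,z): return ray("side",(a+.5)/2.75-.5+150,(b+.5)/2.75-.5+190,z)
for nm,p,t in(("spice",tc(212,222,.109),co+u/6),("spice side",sd(418,72,.109),co+u/6),("honey side",sd(320,118,.086),sl)):
    print(nm,p,"du,dn",(p-t)@u,(p-t)@n)
    assert np.linalg.norm(p-t)<.009
st("end");sign_off()
E
```

```text
spice [0.4365 0.2974] du,dn 0.002341310306932763 -0.0029793456955731646
spice side [0.4325 0.2948] du,dn 0.0026325866899123184 -0.007695832891874073
honey side [0.3876 0.3614] du,dn -0.0013680087487049821 -0.00514546010468419
end 33.31 [0.251  0.1006 0.3501] F [0.0108 0.0763 0.3738] op 0.0658
the job is handed in; nothing more can be done
```

The row is set out and the job was handed in at about 33 s of the 96 s allowed. No verdict was reported. All four things stand upright on the mat: cup on the coaster, then the tin, then the spice jar, then the honey jar on the slate.

Offsets from target in the last pictures, against the 15 mm tolerance:

| Thing | Top camera | Side camera |
|---|---|---|
| Cup | about 2.5 mm | not checked |
| Tin | about 1 mm | hidden by the arm |
| Honey jar | about 2 mm | about 5 mm |
| Spice jar | about 4 mm | about 8 mm |

The two cameras differ by 3–5 mm on the jars. That is a little more than the calibration error, because I picked the edges by eye on blurred pictures.

- **Bystanders:** in the top view the tamper, pepper mill and matchbox look unmoved.
- **Forces:** the highest wrist force I saw was about 10 N (limit 120 N), read only at the stops.
- **Not measured:** I judged uprightness from the pictures only. The cup and tin have no final side-camera check because the arm was in the way.

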